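# Line up pump impellers by size on the stock board

### The arm

A 6-joint arm with a two-finger parallel gripper is mounted at the origin on the work surface. World frame = base frame: x ahead of the robot, y to its left, z up, the work surface at z = 0. Lengths are in m, angles in rad, forces in N, time in s.
With the tool pointing down it reaches from about 0.325 to 0.775 m from the base axis. Payload 9.3 kg.
Tool frame: the origin (TCP) lies between the finger pads; the fingertips stand 19 mm ahead of it and the grasp point (between the pads) is the TCP (manip.tip_extent is the distance from the TCP to the fingertips, in m); z points along the fingers, y is the line along which they close (so a half turn about z gives the same grasp; the last joint's range is limited). The gripper opens to 85 mm and grips with 20 to 120 N. Pads are 22 mm wide; open, the fingers measure 114 mm over their backs; the gripper's body (76 mm by 85 mm) begins 54 mm behind the grasp point. The pads swing forward as they close: fully open they stand 13 mm farther back than shut.
Start: joints at [-1.483, 0.259, 0.021, 1.334, 0, 1.418], TCP at [0.131, -0.534, 0.25] pointing down, gripper open.
Joint ranges: [-3.04, 3.04], [-0.91, 1.82], [-1.04, 1.36], [-1.92, 1.95], [-1.52, 1.45], [-3.14, 3.14]. Speed limits (rad/s): [2.22, 2.22, 2.79, 3.14, 3.14, 3.14].

### API

Orientations are given as a 3x3 rotation matrix whose columns are the frame's x, y, z axes.
In Python, from station import manip, vision, job gives the robot as it stands.
- The arm moves only by the shell command python3 -m crank 'ROWS' [OPENING]. ROWS is JSON, a list of rows, each a list of 2 entries, a list of its own where there are three numbers: the shift along the tool's x, y, z scaled (see below), then the turn, a rotation vector about the tool's x, y, z scaled (see below). A call has 1 to 5 rows; each row shifts and turns the commanded pose from where the row before left it, along the tool's axes as they then stand; what a row does not reach is not made up. The controller multiplies each number of a shift by 20 mm and each number of a turn by 4 degrees. A row lasts 1/10 s, in which the tool goes at most 50 mm and 8.59 degrees, less where a joint would pass 70% of its speed; a pose out of reach is approached as far as the arm can. A call with a number of a shift or a turn outside -1 to 1 is refused whole. A call with a gripper value outside its range is refused whole. OPENING is the closure, from -1 (fully open) to 1 (shut), so that 0 is half open, set as the call begins (- or left out, the last holds). The fingers move at their own pace and stop on an object; the grip force is fixed at half the most. Time passes only in rows, so rows that do not move let the fingers close. It gives the time, the measured TCP pose, the force, the opening and the grip force at its end, in the units of the state.
- manip.state(): the state, without advancing time (a new reading comes with each control period).
- vision.get_image(name): name is "side" or "top" or "wrist"; returns a dict with "frame" (420x560x3 uint8, red, green, blue), "mtx" (3x3 intrinsics, pixels), "R" (3x3) and "t" (3): a world point X has camera coordinates R X + t; the wrist camera has in their place "tool_from_camera" (4x4, takes a point from camera to tool coordinates, whose origin is the TCP and whose axes are the flange's). Camera axes: x right, y down, z forward; pixel columns grow to the right and rows downward; lengths in m; the calibration is good to about 2 mm. A picture is of the moment at which its call begins: read the wrist's pose just before it. There is no depth.
- job.sign_off(): hands the job in; it is judged then, once.
The state is a dict: "t": time; "q": joint angles; "joint_velocities": joint speeds; "joint_efforts": joint torques, N m; "ee_pos": TCP position; "tool_rot": TCP orientation; "wrist_force": force on the tool from outside, world axes, zero at the start; "torque": the same for the moment, N m; "finger_gap": finger opening in m; "grip_force": force on a finger pad.
Only numpy, scipy, OpenCV 4.12 (cv2) and the standard library are available. Lean on these libraries where they do the work, as an engineer would, in place of code of your own. Each camera call takes 0.05 s, during which the arm holds its last target. There are 200 camera calls.

### The job

Put the four loose pump impellers away on the stock board in order of size, one centred on each ring: the smallest next to the yellow stop, growing to the largest next to the blue stop. They must end lying flat on the board with their hubs up; never let one tip over, and do not shift the red tin.

Things in the scene. Friction and masses are not known exactly. Their poses are not given: they have to be found in the camera images.
- imp_rust_mid (a point): The smallest pump impeller, rust-red (terracotta brown): a round back plate 55 mm in diameter and 12 mm thick lying flat, six low vanes on it (tops 17 mm above its underside), and an upright round hub 28 mm in diameter on its axis, whose top is 56 mm above the underside; grip it by the hub, from 20 mm above the underside upward. The point is on the axis, half-way up (28 mm above the underside, 28 mm below the hub's top); z points up the hub. Loose; 0.2 to 0.75 kg.
- imp_green_mid (a point): The second smallest pump impeller, green: a round back plate 70 mm in diameter and 12 mm thick lying flat, six low vanes on it (tops 17 mm above its underside), and an upright round hub 28 mm in diameter on its axis, whose top is 56 mm above the underside; grip it by the hub, from 20 mm above the underside upward. The point is on the axis, half-way up (28 mm above the underside, 28 mm below the hub's top); z points up the hub. Loose; 0.2 to 0.75 kg.
- imp_dark_mid (a point): The second largest pump impeller, dark grey cast-iron: a round back plate 85 mm in diameter and 12 mm thick lying flat, six low vanes on it (tops 17 mm above its underside), and an upright round hub 28 mm in diameter on its axis, whose top is 56 mm above the underside; grip it by the hub, from 20 mm above the underside upward. The point is on the axis, half-way up (28 mm above the underside, 28 mm below the hub's top); z points up the hub. Loose; 0.2 to 0.75 kg.
- imp_blue_mid (a point): The largest pump impeller, blue: a round back plate 100 mm in diameter and 12 mm thick lying flat, six low vanes on it (tops 17 mm above its underside), and an upright round hub 28 mm in diameter on its axis, whose top is 56 mm above the underside; grip it by the hub, from 20 mm above the underside upward. The point is on the axis, half-way up (28 mm above the underside, 28 mm below the hub's top); z points up the hub. Loose; 0.2 to 0.75 kg.
- ring1: One of four alike black painted rings (106 mm outer diameter, 6 mm line, with a 12 mm centre dot) in a straight row 115 mm apart on the upper side of a fixed plywood stock board (120 x 540 mm, 12 mm thick, orange long edges). Origin: the ring's centre on the board's upper face (12 mm above the bench). The row's order is ring1, ring2, ring3, ring4; this is number 1, an end of the row. The row's y axis runs from ring1 towards ring4.
- ring2: One of four alike black painted rings (106 mm outer diameter, 6 mm line, with a 12 mm centre dot) in a straight row 115 mm apart on the upper side of a fixed plywood stock board (120 x 540 mm, 12 mm thick, orange long edges). Origin: the ring's centre on the board's upper face (12 mm above the bench). The row's order is ring1, ring2, ring3, ring4; this is number 2, inside the row. The row's y axis runs from ring1 towards ring4.
- ring3: One of four alike black painted rings (106 mm outer diameter, 6 mm line, with a 12 mm centre dot) in a straight row 115 mm apart on the upper side of a fixed plywood stock board (120 x 540 mm, 12 mm thick, orange long edges). Origin: the ring's centre on the board's upper face (12 mm above the bench). The row's order is ring1, ring2, ring3, ring4; this is number 3, inside the row. The row's y axis runs from ring1 towards ring4.
- ring4: One of four alike black painted rings (106 mm outer diameter, 6 mm line, with a 12 mm centre dot) in a straight row 115 mm apart on the upper side of a fixed plywood stock board (120 x 540 mm, 12 mm thick, orange long edges). Origin: the ring's centre on the board's upper face (12 mm above the bench). The row's order is ring1, ring2, ring3, ring4; this is number 4, an end of the row. The row's y axis runs from ring1 towards ring4.
- yellow_stop: Yellow bar fixed across one end of the stock board, 100 x 25 mm, 30 mm tall, its long side across the board; which end changes: it stands 77.5 mm beyond ring1's centre or 77.5 mm beyond ring4's. A like bar in blue stands at the other end. Origin: the centre of its underside, on the board's upper face.
- tin_mid (a point): Bystander: a red-labelled round tin standing to one side, left or right, 66 mm in diameter, 75 mm tall, loose, to be left alone. The point is its centre. (Also on the bench, fixed: an open carton of bolts beyond the board and a steel gear on the side opposite the tin, 70 and 42 mm tall.)

How it is judged:
By the outcome, as a careful person would: the job done as asked, in the order asked, and still so for the second after the job is handed in, with the robot touching nothing.
It also fails if it takes over 102 s, if anything falls off the work surface, if the arm or the gripper's body presses on something with over 40 N, if the wrist force passes 120 N, or if a joint passes its speed limit or range.

## Working session

There is one attempt and no reset: what is moved stays moved. The work goes in short steps, Python scripts to look and compute and a shell command to move; the robot and the scene stay as the last step left them, time stands still between calls to the robot, and variables do not carry over. Pictures are saved under pics/ and viewed, at most 14 in all, crops included, and the job is handed in when it is done.

```bash
mkdir -p pics; ls
python3 - <<'E'
from station import manip, vision
import cv2
s=manip.state(); print(s)
for n in("top","side"):
    d=vision.get_image(n); cv2.imwrite(f"pics/{n}0.png",d["frame"][...,::-1]); print(n,d["mtx"],d["R"],d["t"])
E
```

```text
pics
{'t': 0.0, 'q': array([-1.48259391e+00,  2.59207174e-01,  2.07277682e-02,  1.33369882e+00,
        3.63161822e-06,  1.41822046e+00]), 'joint_velocities': array([ 2.17028435e-04, -8.62176421e-04,  9.26709160e-05,  1.83819029e-03,
       -3.27538751e-04,  5.01584793e-04]), 'joint_efforts': array([-4.73782602e-04, -5.55642414e+01,  3.44528282e+01,  1.35795859e-02,
       -3.45418039e-04,  9.29282635e-06]), 'ee_pos': array([ 0.13113764, -0.53386175,  0.24964463]), 'tool_rot': array([[ 9.71152695e-01,  2.38458443e-01, -1.18111527e-04],
       [ 2.38458377e-01, -9.71151742e-01,  1.37684902e-03],
       [ 2.13617059e-04, -1.36529532e-03, -9.99999045e-01]]), 'wrist_force': array([0.64564512, 0.28192264, 0.69883232]), 'torque': array([-0.00964322,  0.0006534 , -0.05266983]), 'grip_force': 0.0, 'finger_gap': 0.08522494086687844}
top [[508.87916975   0.         282.43492925]
 [  0.         508.87916975 202.85498669]
 [  0.           0.           1.        ]] [[-0.0158266  -0.9998372  -0.00866601]
 [-0.99723297  0.01641381 -0.07250513]
 [ 0.07263557  0.00749452 -0.99733039]] [0.01692402 0.55224455 1.60541562]
side [[519.89482284   0.         271.35816232]
 [  0.         519.89482284 211.53748971]
 [  0.           0.           1.        ]] [[-0.92349002 -0.38342209 -0.01239687]
 [-0.20702837  0.52532234 -0.82533369]
 [ 0.32296352 -0.75962092 -0.56450919]] [0.52486653 0.15898373 1.35103326]
```

View pics/top0.png

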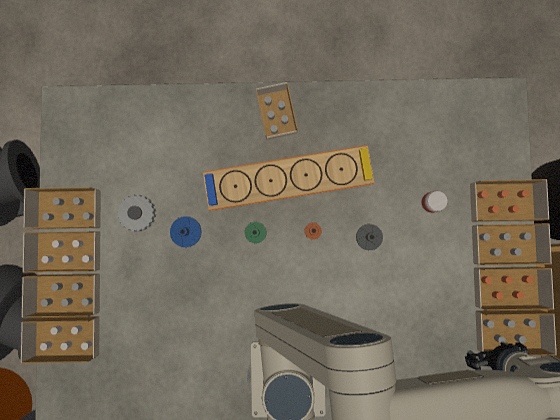

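View pics/side0.png

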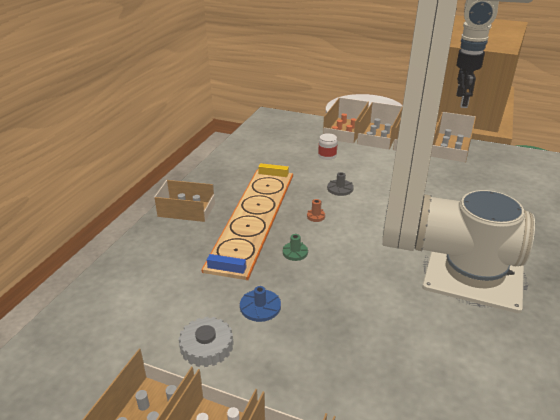

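The top view shows the impellers at: blue (185,232), green (255,232), rust (313,231), dark (369,237). The rings are at (235,186), (270,181), (306,175) and (341,169). The blue stop is on the left (+y) and the yellow one on the right; the tin is at (434,201).

```bash
cat > h.py <<'E'
import numpy as np, cv2
from station import manip, vision
def cast(px,mtx,R,t,z):
    d=R.T@np.linalg.inv(mtx)@np.array([px[0],px[1],1.]); c=-R.T@t
    return c+d*(z-c[2])/d[2]
def blob(m,near=None,amin=20):
    n,l,s,c=cv2.connectedComponentsWithStats(m.astype(np.uint8))
    return [(c[i],s[i]) for i in range(1,n) if s[i][4]>=amin]
E
python3 - <<'E'
from h import *
d=vision.get_image("top"); f=d["frame"]; hsv=cv2.cvtColor(f,cv2.COLOR_RGB2HSV); g=cv2.cvtColor(f,cv2.COLOR_RGB2GRAY)
K=(d["mtx"],d["R"],d["t"])
for n,(u,v) in dict(blue=(185,232),green=(255,232),rust=(313,231),dark=(369,237)).items():
    r=24; H=hsv[v-r:v+r,u-r:u+r].astype(int); G=g[v-r:v+r,u-r:u+r]
    m={'blue':(abs(H[...,0]-109)<14)&(H[...,1]>110),'green':(abs(H[...,0]-75)<22)&(H[...,1]>80),'rust':((H[...,0]<14))&(H[...,1]>90),'dark':G<85}[n]
    c=[b for b in blob(m)]; b=max(c,key=lambda b:b[1][4])[1]
    ctr=(u-r+b[0]+b[2]/2-.5, v-r+b[1]+b[3]/2-.5); p=cast(ctr,*K,.010)
    print(n,ctr,b[2:4],p.round(4),'diam mm',(b[2:4]*1600/508.9).round(0), np.hypot(*p[:2]).round(3))
for (u,v) in [(235,186),(270,181),(306,175),(341,169)]:
    G=255-g[v-5:v+6,u-5:u+6].astype(float); w=np.clip(G-G.min()-60,0,None)
    yy,xx=np.mgrid[v-5:v+6,u-5:u+6]; c=((w*xx).sum()/w.sum(),(w*yy).sum()/w.sum()); print('ring',np.round(c,2),cast(c,*K,.012).round(4))
E
```

```text
blue (np.float64(185.0), np.float64(231.5)) [31 30] [0.4662 0.3219 0.01  ] diam mm [97. 94.] 0.567
green (np.float64(255.0), np.float64(232.5)) [21 20] [0.4595 0.0974 0.01  ] diam mm [66. 63.] 0.47
rust (np.float64(313.0), np.float64(230.5)) [17 18] [ 0.4629 -0.0883  0.01  ] diam mm [53. 57.] 0.471
dark (np.float64(369.0), np.float64(236.5)) [27 26] [ 0.4409 -0.2667  0.01  ] diam mm [85. 82.] 0.515
ring [234.97 185.86] [0.6104 0.1601 0.012 ]
ring [270.17 180.25] [0.6267 0.0464 0.012 ]
ring [305.58 174.38] [ 0.6438 -0.068   0.012 ]
ring [340.87 168.72] [ 0.6602 -0.182   0.012 ]
```

```bash
cat >> h.py <<'E'
def go(x,y,z,yaw=98.3):
    from scipy.spatial.transform import Rotation as Ro
    s=manip.state(); R=s['tool_rot']; a=np.radians(yaw); X=np.array([np.cos(a),np.sin(a),0]); Z=np.array([0,0,-1.])
    G=np.c_[X,np.cross(Z,X),Z]
    print('t',round(s['t'],2),'pos',s['ee_pos'].round(4),'gap',round(s['finger_gap'],4),'Fz',s['wrist_force'].round(1))
    print('shift units',(R.T@(np.array([x,y,z])-s['ee_pos'])/.02).round(2),'turn units',(Ro.from_matrix(R.T@G).as_rotvec(degrees=True)/4).round(2))
E
T='[[[0,0,0.2],[0,0,-1]],[[0,0,0.2],[0,0,-1]],[[0,0,0.2],[0,0,-1]],[[0,0,0.2],[0,0,-1]],[[0,0,0],[0,0,-1]]]'; 
python3 -m crank '[[[0,0,0.2],[0,0,-1]],[[0,0,0.2],[0,0,-1]],[[0,0,0.2],[0,0,-1]],[[0,0,0.2],[0,0,-1]],[[0,0,0.2],[0,0,-1]]]'
python3 -m crank '[[[0,0,0.2],[0,0,-1]],[[0,0,0.2],[0,0,-1]],[[0,0,0.2],[0,0,-1]],[[0,0,0.2],[0,0,-1]],[[0,0,0.2],[0,0,-1]]]'
python3 -m crank '[[[0,0,0.2],[0,0,-1]],[[0,0,0.2],[0,0,-1]],[[0,0,0.2],[0,0,-1]],[[0,0,0.2],[0,0,-1]],[[0,0,0.2],[0,0,-1]]]'
python3 -m crank '[[[0,0,0],[0,0,-1]],[[0,0,0],[0,0,-1]],[[0,0,0],[0,0,-1]],[[0,0,0],[0,0,-1]],[[0,0,0],[0,0,-1]]]'
python3 -m crank '[[[0,0,0],[0,0,-1]],[[0,0,0],[0,0,-0.12]]]'
python3 -c "
from h import *
go(.441,-.267,.19)"
```

```text
t: 0.65
ee_pos: [0.1312, -0.534, 0.2298]
tool_rot: [[0.829, 0.559, -0.0], [0.559, -0.829, 0.001], [0.0, -0.001, -1.0]]
wrist_force: [-0.3, 0.1, -0.1]
finger_gap: 0.0856
grip_force: 0.0
t: 1.15
ee_pos: [0.1312, -0.534, 0.2099]
tool_rot: [[0.588, 0.809, -0.0], [0.809, -0.588, 0.001], [0.0, -0.0, -1.0]]
wrist_force: [-0.1, 0.1, -0.4]
finger_gap: 0.0852
grip_force: 0.0
t: 1.65
ee_pos: [0.1311, -0.534, 0.1898]
tool_rot: [[0.276, 0.961, -0.0], [0.961, -0.276, 0.001], [0.001, -0.0, -1.0]]
wrist_force: [-0.5, -1.0, -1.0]
finger_gap: 0.0853
grip_force: 0.0
t: 2.15
ee_pos: [0.1311, -0.534, 0.19]
tool_rot: [[-0.069, 0.998, -0.0], [0.998, 0.069, 0.001], [0.001, -0.0, -1.0]]
wrist_force: [-0.4, 0.3, 0.3]
finger_gap: 0.0853
grip_force: 0.0
t: 2.35
ee_pos: [0.1311, -0.534, 0.19]
tool_rot: [[-0.145, 0.989, -0.0], [0.989, 0.145, 0.001], [0.001, 0.0, -1.0]]
wrist_force: [-0.8, 0.0, 0.3]
finger_gap: 0.0853
grip_force: 0.0
t 2.35 pos [ 0.1311 -0.534   0.19  ] gap 0.0853 Fz [-0.8  0.   0.3]
shift units [1.096e+01 1.727e+01 1.000e-02] turn units [ 0.   -0.01  0.01]
```

```bash
(python3 -m crank '[[[0.6,0.96,0],[0,0,0]],[[0.6,0.96,0],[0,0,0]],[[0.6,0.96,0],[0,0,0]],[[0.6,0.96,0],[0,0,0]],[[0.6,0.96,0],[0,0,0]]]' -0.3
python3 -m crank '[[[0.6,0.96,0],[0,0,0]],[[0.6,0.96,0],[0,0,0]],[[0.6,0.96,0],[0,0,0]],[[0.6,0.96,0],[0,0,0]],[[0.6,0.96,0],[0,0,0]]]'
python3 -m crank '[[[0.6,0.96,0],[0,0,0]],[[0.6,0.96,0],[0,0,0]],[[0.6,0.96,0],[0,0,0]],[[0.6,0.96,0],[0,0,0]],[[0.6,0.96,0],[0,0,0]]]'
python3 -m crank '[[[0.6,0.96,0],[0,0,0]],[[0.6,0.96,0],[0,0,0]],[[0.6,0.96,0],[0,0,0]],[[0,0,0],[0,0,0]]]') | grep -E "t:|ee_pos|gap"
python3 -c "
from h import *
go(.441,-.267,.19)
d=vision.get_image('wrist'); cv2.imwrite('pics/w1.png',d['frame'][...,::-1]); print(d['mtx'],d['tool_from_camera'])"
```

```text
t: 2.85
ee_pos: [0.2181, -0.4602, 0.1902]
tool_rot: [[-0.142, 0.99, -0.0], [0.99, 0.142, 0.0], [0.0, -0.0, -1.0]]
finger_gap: 0.0555
t: 3.35
ee_pos: [0.3045, -0.387, 0.1902]
tool_rot: [[-0.142, 0.99, -0.0], [0.99, 0.142, 0.0], [0.0, -0.0, -1.0]]
finger_gap: 0.0559
t: 3.85
ee_pos: [0.3908, -0.3138, 0.1902]
tool_rot: [[-0.142, 0.99, -0.0], [0.99, 0.142, 0.0], [0.0, -0.0, -1.0]]
finger_gap: 0.0556
t: 4.25
ee_pos: [0.4434, -0.2692, 0.1901]
tool_rot: [[-0.145, 0.989, 0.0], [0.989, 0.145, 0.0], [0.0, 0.0, -1.0]]
finger_gap: 0.0554
t 4.25 pos [ 0.4434 -0.2692  0.1901] gap 0.0554 Fz [-0.1  0.8  0.4]
shift units [ 0.13 -0.1   0.01] turn units [ 0.   -0.01  0.  ]
[[307.91287185   0.         279.09156712]
 [  0.         307.91287185 210.0089758 ]
 [  0.           0.           1.        ]] [[ 5.36787449e-04 -9.49984810e-01 -3.12295650e-01  7.96939577e-02]
 [ 9.99999745e-01  3.62657499e-04  6.15660820e-04  1.06162600e-03]
 [-4.71612068e-04 -3.12295901e-01  9.49984762e-01 -1.23018999e-01]
 [ 0.00000000e+00  0.00000000e+00  0.00000000e+00  1.00000000e+00]]
```

View pics/w1.png

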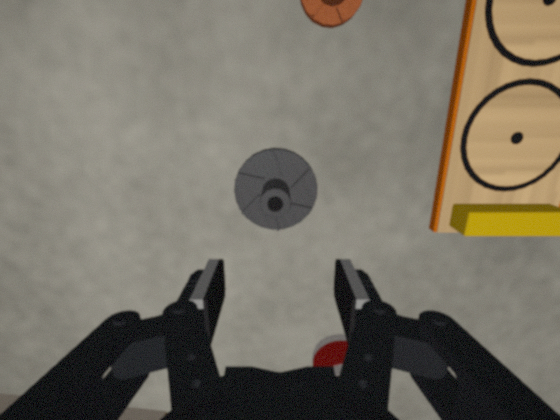

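The dark impeller's plate is centred at about (276,188), with its hub-top bore at (275,204). The yellow-end ring dot is at (517,138).

```bash
cat >> h.py <<'E'
def wcast(px,z,d=None,s=None):
    s=s or manip.state(); d=d or vision.get_image('wrist'); M=d['tool_from_camera']; R=s['tool_rot']
    c=s['ee_pos']+R@M[:3,3]; v=R@M[:3,:3]@np.linalg.inv(d['mtx'])@np.array([px[0],px[1],1.])
    return (c+v*(z-c[2])/v[2]).round(4)
E
python3 -c "
from h import *
d=vision.get_image('wrist')
for p,z in [((276,188.5),.012),((275,204),.056),((517,138),.012),((548,1),.012)]: print(p,wcast(p,z,d))"
```

```text
(276, 188.5) [ 0.4396 -0.2671  0.012 ]
(275, 204) [ 0.4396 -0.27    0.056 ]
(517, 138) [ 0.6606 -0.1847  0.012 ]
(548, 1) [ 0.6432 -0.0733  0.012 ]
```

```bash
(python3 -m crank '[[[0.08,-0.16,0.9],[0,0,0]],[[0,0,1],[0,0,0]],[[0,0,1],[0,0,0]],[[0,0,1],[0,0,0]],[[0,0,1],[0,0,0]]]'
python3 -m crank '[[[0,0,1],[0,0,0]],[[0,0,1],[0,0,0]],[[0,0,0.45],[0,0,0]],[[0,0,0],[0,0,0]]]'
python3 -m crank '[[[0,0,0],[0,0,0]],[[0,0,0],[0,0,0]],[[0,0,0],[0,0,0]],[[0,0,0],[0,0,0]],[[0,0,0],[0,0,0]]]' 1) | grep -E "t:|ee_pos|gap|force"
python3 -c "
from h import *
go(.627,.0464,.15)"
```

```text
t: 4.85
ee_pos: [0.4379, -0.2702, 0.0916]
tool_rot: [[-0.142, 0.99, -0.0], [0.99, 0.142, -0.0], [-0.0, -0.0, -1.0]]
wrist_force: [0.8, -0.2, -0.0]
finger_gap: 0.0554
grip_force: 0.0
t: 5.25
ee_pos: [0.4377, -0.2696, 0.0424]
tool_rot: [[-0.143, 0.99, -0.002], [0.99, 0.143, 0.001], [0.002, -0.002, -1.0]]
wrist_force: [0.6, 0.7, 0.3]
finger_gap: 0.0559
grip_force: 0.0
t: 5.75
ee_pos: [0.4392, -0.27, 0.0445]
tool_rot: [[-0.144, 0.99, 0.002], [0.99, 0.144, -0.002], [-0.002, 0.001, -1.0]]
wrist_force: [-0.2, 0.4, 5.9]
finger_gap: 0.0268
grip_force: 59.0
t 5.75 pos [ 0.4392 -0.27    0.0445] gap 0.0268 Fz [-0.2  0.4  5.9]
shift units [14.3  11.58 -5.28] turn units [ 0.02  0.03 -0.01]
```

```bash
(python3 -m crank '[[[0,0,-0.5],[0,0,0]],[[0,0,-1],[0,0,0]],[[0,0,-1],[0,0,0]],[[0,0,-1],[0,0,0]],[[0,0,-1],[0,0,0]]]'
python3 -m crank '[[[0.6,0.5,-0.5],[0,0,0]],[[0.9,0.7,0],[0,0,0]],[[0.9,0.7,0],[0,0,0]],[[0.9,0.7,0],[0,0,0]],[[0.9,0.7,0],[0,0,0]]]'
python3 -m crank '[[[0.9,0.75,0],[0,0,0]],[[0.9,0.75,0],[0,0,0]],[[0.9,0.75,0],[0,0,0]],[[0.9,0.75,0],[0,0,0]],[[0.9,0.75,0],[0,0,0]]]'
python3 -m crank '[[[0.9,0.75,0],[0,0,0]],[[0.9,0.75,0],[0,0,0]],[[0.9,0.75,0],[0,0,0]],[[0.9,0.75,0],[0,0,0]],[[0.9,0.75,0],[0,0,0]]]'
python3 -m crank '[[[0.8,0.6,0],[0,0,0]],[[0,0,0],[0,0,0]],[[0,0,0],[0,0,0]]]') | grep -E "t:|ee_pos|gap|force"
python3 -c "
from h import *
go(.627,.044,.15)
d=vision.get_image('wrist'); cv2.imwrite('pics/w2.png',d['frame'][...,::-1])"
```

```text
t: 6.25
ee_pos: [0.4384, -0.2692, 0.1347]
tool_rot: [[-0.144, 0.99, -0.0], [0.99, 0.144, 0.0], [0.0, -0.0, -1.0]]
wrist_force: [0.8, -0.5, -3.5]
finger_gap: 0.0266
grip_force: 59.3
t: 6.75
ee_pos: [0.492, -0.1759, 0.1439]
tool_rot: [[-0.144, 0.99, -0.0], [0.99, 0.144, 0.0], [0.0, -0.0, -1.0]]
wrist_force: [0.7, -1.0, -4.7]
finger_gap: 0.0264
grip_force: 59.5
t: 7.25
ee_pos: [0.5533, -0.076, 0.1438]
tool_rot: [[-0.144, 0.99, -0.0], [0.99, 0.144, 0.0], [0.0, -0.0, -1.0]]
wrist_force: [0.1, -0.5, -4.3]
finger_gap: 0.0271
grip_force: 59.5
t: 7.75
ee_pos: [0.6145, 0.0239, 0.1437]
tool_rot: [[-0.144, 0.99, -0.0], [0.99, 0.144, 0.0], [0.0, -0.0, -1.0]]
wrist_force: [0.3, -0.7, -4.7]
finger_gap: 0.026
grip_force: 59.5
t: 8.05
ee_pos: [0.6237, 0.0408, 0.1432]
tool_rot: [[-0.145, 0.989, -0.001], [0.989, 0.145, -0.0], [-0.0, -0.001, -1.0]]
wrist_force: [-0.1, -0.4, -3.4]
finger_gap: 0.0261
grip_force: 59.7
t 8.05 pos [0.6237 0.0408 0.1432] gap 0.0261 Fz [-0.1 -0.4 -3.4]
shift units [ 0.14  0.18 -0.34] turn units [-0.01  0.    0.01]
```

View pics/w2.png

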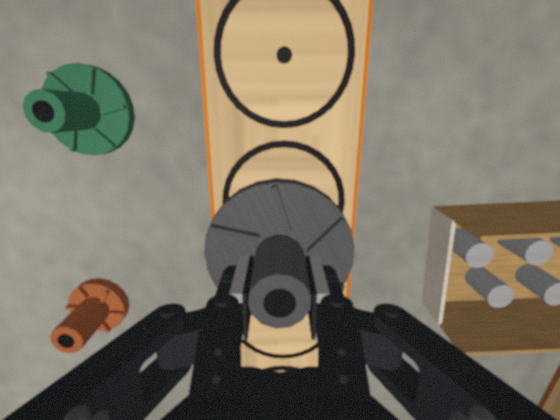

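The impeller hangs level. The next ring's dot is at (284,54.5), the held bore at (279,303), the green bore at (43,111) and the rust bore at (67,341).

```bash
python3 -c "
from h import *
d=vision.get_image('wrist'); s=manip.state()
print('ring4',wcast((284,54.5),.012,d), 'ring3 est',wcast((284,54.5),.012,d)+np.array([.0166,-.1138,0]))
print('held',wcast((279,303),s['ee_pos'][2]+.013,d),s['ee_pos'])
print('green',wcast((43,111),.056,d),wcast((90,108),.012,d),'rust',wcast((67,341),.056,d))"
```

```text
ring4 [0.6113 0.1576 0.012 ] ring3 est [0.6279 0.0438 0.012 ]
held [0.6243 0.0428 0.1563] [0.62359069 0.04002945 0.14333349]
green [0.4615 0.0955 0.056 ] [0.4664 0.0982 0.012 ] rust [ 0.4644 -0.0891  0.056 ]
```

```bash
(python3 -m crank '[[[0.1,0.2,0.9],[0,0,0]],[[0,0,1],[0,0,0]],[[0,0,1],[0,0,0]],[[0,0,0.7],[0,0,0]],[[0,0,0.4],[0,0,0]]]'
python3 -m crank '[[[0,0,0.35],[0,0,0]],[[0,0,0],[0,0,0]],[[0,0,0],[0,0,0]]]') | grep -E "t:|ee_pos|gap|force"
python3 -c "
from h import *
go(.6275,.043,.055)"
```

```text
t: 8.65
ee_pos: [0.6268, 0.0422, 0.0622]
tool_rot: [[-0.143, 0.99, -0.002], [0.99, 0.143, -0.0], [0.0, -0.002, -1.0]]
wrist_force: [-0.1, -0.5, -3.7]
finger_gap: 0.0263
grip_force: 59.7
t: 8.95
ee_pos: [0.6279, 0.0427, 0.0568]
tool_rot: [[-0.144, 0.99, 0.001], [0.99, 0.144, -0.0], [-0.0, 0.001, -1.0]]
wrist_force: [0.7, 0.4, -3.0]
finger_gap: 0.0266
grip_force: 61.5
t 8.95 pos [0.6279 0.0427 0.0568] gap 0.0266 Fz [ 0.7  0.4 -3. ]
shift units [ 0.02 -0.02  0.09] turn units [ 0.01  0.   -0.01]
```

```bash
(python3 -m crank '[[[0,0,0.06],[0,0,0]],[[0,0,0],[0,0,0]]]'
python3 -m crank '[[[0,0,0],[0,0,0]],[[0,0,0],[0,0,0]],[[0,0,0],[0,0,0]]]' -0.3
python3 -m crank '[[[0,0,-0.4],[0,0,0]],[[0,0,-1],[0,0,0]],[[0,0,-1],[0,0,0]],[[0,0,-1],[0,0,0]],[[0,0,-1],[0,0,0]]]') | grep -E "t:|ee_pos|gap|force"
python3 -c "
from h import *
go(.463,-.089,.15)"
```

```text
t: 9.15
ee_pos: [0.628, 0.043, 0.0558]
tool_rot: [[-0.144, 0.99, 0.001], [0.99, 0.144, -0.0], [-0.0, 0.001, -1.0]]
wrist_force: [-0.7, 0.7, 1.5]
finger_gap: 0.0265
grip_force: 62.0
t: 9.45
ee_pos: [0.6279, 0.0429, 0.0553]
tool_rot: [[-0.144, 0.99, 0.001], [0.99, 0.144, -0.0], [-0.0, 0.0, -1.0]]
wrist_force: [-0.5, 0.2, -0.6]
finger_gap: 0.0557
grip_force: 0.0
t: 9.95
ee_pos: [0.6277, 0.043, 0.1446]
tool_rot: [[-0.144, 0.99, 0.001], [0.99, 0.144, -0.0], [-0.0, 0.001, -1.0]]
wrist_force: [-0.9, -0.8, 0.0]
finger_gap: 0.0556
grip_force: 0.0
t 9.95 pos [0.6277 0.043  0.1446] gap 0.0556 Fz [-0.9 -0.8  0. ]
shift units [-5.34 -9.1  -0.28] turn units [ 0.01  0.   -0.01]
```

```bash
(python3 -m crank '[[[-0.5,-0.9,-0.25],[0,0,0]],[[-0.5,-0.9,-0.25],[0,0,0]],[[-0.5,-0.9,-0.25],[0,0,0]],[[-0.55,-0.9,-0.25],[0,0,0]],[[-0.55,-0.9,-0.25],[0,0,0]]]'
python3 -m crank '[[[-0.55,-0.9,-0.25],[0,0,0]],[[-0.55,-0.9,-0.25],[0,0,0]],[[-0.55,-0.9,-0.25],[0,0,0]],[[-0.55,-0.9,-0.25],[0,0,0]],[[-0.55,-0.9,0],[0,0,0]]]'
python3 -m crank '[[[0,0,0],[0,0,0]],[[0,0,0],[0,0,0]]]') | grep -E "t:|ee_pos|gap|force"
python3 -c "
from h import *
go(.463,-.089,.15)
d=vision.get_image('wrist'); cv2.imwrite('pics/w3.png',d['frame'][...,::-1])
d=vision.get_image('top'); cv2.imwrite('pics/t3.png',cv2.resize(d['frame'][130:260,160:400,::-1],None,fx=3.3,fy=3.3,interpolation=cv2.INTER_CUBIC))"
```

```text
t: 10.45
ee_pos: [0.5454, -0.022, 0.1689]
tool_rot: [[-0.144, 0.99, 0.001], [0.99, 0.144, -0.0], [-0.0, 0.001, -1.0]]
wrist_force: [-0.2, -0.3, -0.1]
finger_gap: 0.0556
grip_force: 0.0
t: 10.95
ee_pos: [0.4642, -0.0896, 0.1892]
tool_rot: [[-0.144, 0.99, 0.001], [0.99, 0.144, -0.001], [-0.001, 0.001, -1.0]]
wrist_force: [0.2, -0.2, 0.1]
finger_gap: 0.0561
grip_force: 0.0
t: 11.15
ee_pos: [0.4649, -0.0892, 0.1887]
tool_rot: [[-0.143, 0.99, 0.001], [0.99, 0.143, -0.0], [-0.0, 0.001, -1.0]]
wrist_force: [0.7, -0.6, 0.0]
finger_gap: 0.0553
grip_force: 0.0
t 11.15 pos [ 0.4649 -0.0892  0.1887] gap 0.0553 Fz [ 0.7 -0.6  0. ]
shift units [ 0.02 -0.09  1.93] turn units [ 0.01  0.   -0.02]
```

View pics/w3.png

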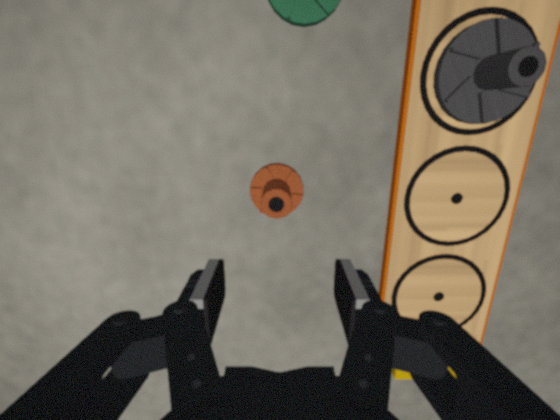

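View pics/t3.png

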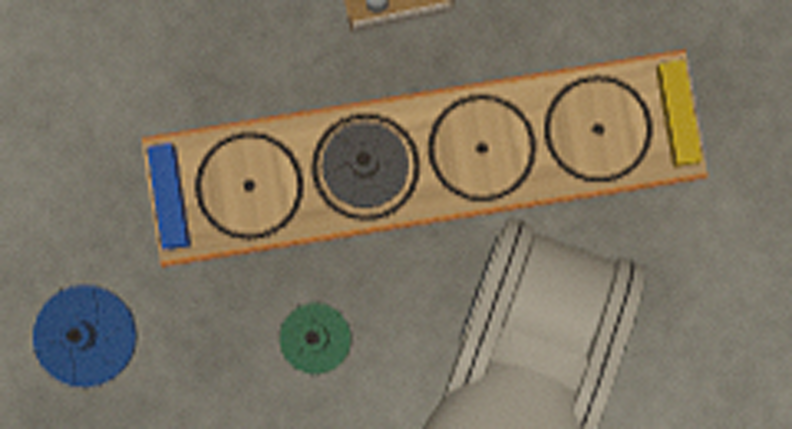

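The dark impeller sits concentric in its ring, within about 1 mm. Rust's plate is at (276,190) in the wrist view, almost the same as the dark one before its pick.

```bash
(python3 -m crank '[[[-0.04,-0.15,0.85],[0,0,0]],[[0,0,1],[0,0,0]],[[0,0,1],[0,0,0]],[[0,0,1],[0,0,0]],[[0,0,1],[0,0,0]]]'
python3 -m crank '[[[0,0,1],[0,0,0]],[[0,0,1],[0,0,0]],[[0,0,0.43],[0,0,0]],[[0,0,0],[0,0,0]]]'
python3 -m crank '[[[0,0,0],[0,0,0]],[[0,0,0],[0,0,0]],[[0,0,0],[0,0,0]],[[0,0,0],[0,0,0]],[[0,0,0],[0,0,0]]]' 1
python3 -m crank '[[[0,0,-0.5],[0,0,0]],[[0,0,-1],[0,0,0]],[[0,0,-1],[0,0,0]],[[0,0,-1],[0,0,0]],[[0,0,-1],[0,0,0]]]'
) | grep -E "t:|ee_pos|gap|force"
python3 -c "
from h import *
go(.661,-.1855,.145)"
```

```text
t: 11.75
ee_pos: [0.4626, -0.0896, 0.0902]
tool_rot: [[-0.145, 0.989, -0.0], [0.989, 0.145, 0.0], [0.0, 0.0, -1.0]]
wrist_force: [-0.4, -0.1, 0.7]
finger_gap: 0.0554
grip_force: 0.0
t: 12.15
ee_pos: [0.4618, -0.0895, 0.0415]
tool_rot: [[-0.145, 0.989, -0.002], [0.989, 0.145, 0.001], [0.001, -0.002, -1.0]]
wrist_force: [-0.7, -1.1, 0.3]
finger_gap: 0.0551
grip_force: 0.0
t: 12.65
ee_pos: [0.4627, -0.0902, 0.0436]
tool_rot: [[-0.144, 0.99, 0.002], [0.99, 0.144, -0.001], [-0.001, 0.002, -1.0]]
wrist_force: [-0.6, 1.7, 6.7]
finger_gap: 0.027
grip_force: 59.1
t: 13.15
ee_pos: [0.4619, -0.09, 0.134]
tool_rot: [[-0.144, 0.99, 0.0], [0.99, 0.144, -0.0], [-0.0, 0.0, -1.0]]
wrist_force: [0.6, 0.1, -2.5]
finger_gap: 0.0269
grip_force: 59.2
t 13.15 pos [ 0.4619 -0.09    0.134 ] gap 0.0269 Fz [ 0.6  0.1 -2.5]
shift units [-6.16  9.17 -0.54] turn units [ 0.    0.   -0.01]
```

```bash
(python3 -m crank '[[[-0.6,0.9,0],[0,0,0]],[[-0.6,0.9,0],[0,0,0]],[[-0.6,0.9,0],[0,0,0]],[[-0.6,0.9,0],[0,0,0]],[[-0.6,0.9,0],[0,0,0]]]'
python3 -m crank '[[[-0.6,0.9,0],[0,0,0]],[[-0.6,0.9,0],[0,0,0]],[[-0.65,0.95,0],[0,0,0]],[[-0.65,0.95,0],[0,0,0]],[[-0.65,0.95,0],[0,0,0]]]'
python3 -m crank '[[[0,0,0],[0,0,0]],[[0,0,0],[0,0,0]],[[0,0,0],[0,0,0]]]') | grep -E "t:|ee_pos|gap|force"
python3 -c "
from h import *
go(.661,-.1855,.055)"
```

```text
t: 13.65
ee_pos: [0.5604, -0.1368, 0.1332]
tool_rot: [[-0.144, 0.99, 0.0], [0.99, 0.144, -0.0], [-0.0, 0.0, -1.0]]
wrist_force: [-0.0, 0.7, -2.3]
finger_gap: 0.0263
grip_force: 59.3
t: 14.15
ee_pos: [0.6615, -0.1858, 0.1331]
tool_rot: [[-0.144, 0.99, -0.0], [0.99, 0.144, 0.0], [0.0, -0.0, -1.0]]
wrist_force: [0.3, -0.5, -2.7]
finger_gap: 0.0267
grip_force: 59.3
t: 14.45
ee_pos: [0.6601, -0.1851, 0.1327]
tool_rot: [[-0.144, 0.99, -0.001], [0.99, 0.144, 0.0], [0.0, -0.001, -1.0]]
wrist_force: [-0.3, -0.2, -2.2]
finger_gap: 0.0265
grip_force: 59.6
t 14.45 pos [ 0.6601 -0.1851  0.1327] gap 0.0265 Fz [-0.3 -0.2 -2.2]
shift units [-0.03  0.04  3.89] turn units [-0.01 -0.01 -0.01]
```

```bash
(python3 -m crank '[[[-0.03,0.04,0.9],[0,0,0]],[[0,0,1],[0,0,0]],[[0,0,0.9],[0,0,0]],[[0,0,0.6],[0,0,0]],[[0,0,0.3],[0,0,0]]]'
python3 -m crank '[[[0,0,0.1],[0,0,0]],[[0,0,0],[0,0,0]],[[0,0,0],[0,0,0]]]') | grep -E "t:|ee_pos|gap|force"
python3 -c "
from h import *
go(.661,-.1855,.055)"
```

```text
t: 14.95
ee_pos: [0.661, -0.1855, 0.0578]
tool_rot: [[-0.144, 0.99, -0.001], [0.99, 0.144, 0.001], [0.001, -0.001, -1.0]]
wrist_force: [-0.1, 0.6, -2.5]
finger_gap: 0.0261
grip_force: 59.6
t: 15.25
ee_pos: [0.6621, -0.186, 0.0574]
tool_rot: [[-0.144, 0.99, 0.001], [0.99, 0.144, -0.0], [-0.001, 0.001, -1.0]]
wrist_force: [-0.5, -0.1, -3.1]
finger_gap: 0.0263
grip_force: 59.6
t 15.25 pos [ 0.6621 -0.186   0.0574] gap 0.0263 Fz [-0.5 -0.1 -3.1]
shift units [ 0.04 -0.05  0.12] turn units [ 0.02  0.01 -0.01]
```

Lower about 2 mm more, release, lift, then go towards green at (.460,.094).

```bash
(python3 -m crank '[[[0.02,-0.03,0.05],[0,0,0]],[[0,0,0.05],[0,0,0]],[[0,0,0],[0,0,0]],[[0,0,0],[0,0,0]]]'
python3 -m crank '[[[0,0,0],[0,0,0]],[[0,0,0],[0,0,0]],[[0,0,0],[0,0,0]]]' -0.3
python3 -m crank '[[[0,0,-0.4],[0,0,0]],[[0,0,-1],[0,0,0]],[[0,0,-1],[0,0,0]],[[0,0,-1],[0,0,0]],[[0,0,-1],[0,0,0]]]') | grep -E "t:|ee_pos|gap|force"
python3 -c "
from h import *
go(.460,.094,.19)"
```

```text
t: 15.65
ee_pos: [0.6613, -0.1857, 0.0556]
tool_rot: [[-0.144, 0.99, 0.001], [0.99, 0.144, -0.0], [-0.001, 0.001, -1.0]]
wrist_force: [-2.0, 0.8, 6.2]
finger_gap: 0.0267
grip_force: 60.6
t: 15.95
ee_pos: [0.6612, -0.1857, 0.0545]
tool_rot: [[-0.144, 0.99, 0.0], [0.99, 0.144, -0.0], [-0.0, 0.0, -1.0]]
wrist_force: [1.2, -0.4, 0.3]
finger_gap: 0.0555
grip_force: 0.0
t: 16.45
ee_pos: [0.6611, -0.1856, 0.1439]
tool_rot: [[-0.144, 0.99, 0.0], [0.99, 0.144, -0.0], [-0.0, 0.0, -1.0]]
wrist_force: [-0.1, -0.4, 0.0]
finger_gap: 0.0557
grip_force: 0.0
t 16.45 pos [ 0.6611 -0.1856  0.1439] gap 0.0557 Fz [-0.1 -0.4  0. ]
shift units [15.28 -7.94 -2.31] turn units [ 0.    0.   -0.01]
```

```bash
(python3 -m crank '[[[0.95,-0.5,-0.2],[0,0,0]],[[0.95,-0.5,-0.2],[0,0,0]],[[0.95,-0.5,-0.2],[0,0,0]],[[0.95,-0.5,-0.2],[0,0,0]],[[0.95,-0.5,-0.2],[0,0,0]]]'
python3 -m crank '[[[0.95,-0.5,-0.2],[0,0,0]],[[0.95,-0.5,-0.2],[0,0,0]],[[0.95,-0.5,-0.2],[0,0,0]],[[0.95,-0.5,-0.2],[0,0,0]],[[0.95,-0.5,-0.2],[0,0,0]]]'
python3 -m crank '[[[0.95,-0.5,-0.2],[0,0,0]],[[0.95,-0.5,-0.1],[0,0,0]],[[0.95,-0.5,0],[0,0,0]],[[0.95,-0.5,0],[0,0,0]],[[0.95,-0.5,0],[0,0,0]]]'
python3 -m crank '[[[0.95,-0.45,0],[0,0,0]],[[0,0,0],[0,0,0]],[[0,0,0],[0,0,0]]]') | grep -E "t:|ee_pos|gap|force"
python3 -c "
from h import *
go(.460,.094,.043)
d=vision.get_image('wrist'); cv2.imwrite('pics/w4.png',d['frame'][...,::-1])
f=cv2.cvtColor(d['frame'],cv2.COLOR_RGB2HSV)
m=(abs(f[...,0].astype(int)-75)<22)&(f[...,1]>80)
for c,s in blob(m,amin=300): print(c,s, wcast((s[0]+s[2]/2,s[1]+s[3]/2),.012,d))
d=vision.get_image('top'); cv2.imwrite('pics/t4.png',cv2.resize(d['frame'][130:260,160:400,::-1],None,fx=3.3,fy=3.3,interpolation=cv2.INTER_CUBIC))"
```

```text
t: 16.95
ee_pos: [0.5975, -0.0982, 0.1633]
tool_rot: [[-0.144, 0.99, 0.001], [0.99, 0.144, -0.0], [-0.0, 0.001, -1.0]]
wrist_force: [-0.2, 0.3, -0.7]
finger_gap: 0.0556
grip_force: 0.0
t: 17.45
ee_pos: [0.5338, -0.0107, 0.1829]
tool_rot: [[-0.144, 0.99, 0.0], [0.99, 0.144, -0.0], [-0.0, 0.0, -1.0]]
wrist_force: [-0.3, 0.0, 0.4]
finger_gap: 0.0555
grip_force: 0.0
t: 17.95
ee_pos: [0.4705, 0.0761, 0.1887]
tool_rot: [[-0.144, 0.99, 0.0], [0.99, 0.144, -0.0], [-0.0, 0.0, -1.0]]
wrist_force: [0.2, 0.6, -0.4]
finger_gap: 0.0553
grip_force: 0.0
t: 18.25
ee_pos: [0.4598, 0.0929, 0.1888]
tool_rot: [[-0.145, 0.989, 0.001], [0.989, 0.145, -0.0], [-0.0, 0.001, -1.0]]
wrist_force: [0.3, 0.1, -0.3]
finger_gap: 0.0555
grip_force: 0.0
t 18.25 pos [0.4598 0.0929 0.1888] gap 0.0555 Fz [ 0.3  0.1 -0.3]
shift units [0.06 0.01 7.29] turn units [0.01 0.   0.01]
[279.64036419 186.61729894] [ 247  155   67   66 3295] [0.4622 0.0971 0.012 ]
```

View pics/t4.png

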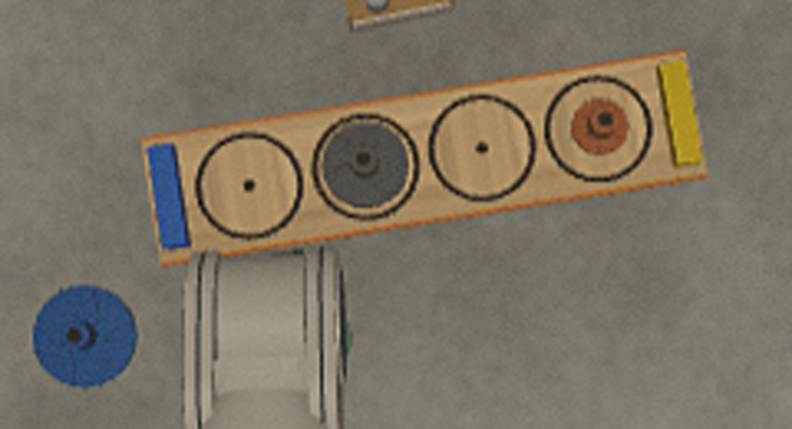

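```bash
(python3 -m crank '[[[0.06,0.1,0.85],[0,0,0]],[[0,0,1],[0,0,0]],[[0,0,1],[0,0,0]],[[0,0,1],[0,0,0]],[[0,0,1],[0,0,0]]]'
python3 -m crank '[[[0,0,1],[0,0,0]],[[0,0,1],[0,0,0]],[[0,0,0.38],[0,0,0]],[[0,0,0],[0,0,0]]]'
python3 -m crank '[[[0,0,0],[0,0,0]],[[0,0,0],[0,0,0]],[[0,0,0],[0,0,0]],[[0,0,0],[0,0,0]],[[0,0,0],[0,0,0]]]' 1
python3 -m crank '[[[0,0,-0.5],[0,0,0]],[[0,0,-1],[0,0,0]],[[0,0,-1],[0,0,0]],[[0,0,-1],[0,0,0]],[[0,0,-1],[0,0,0]]]'
) | grep -E "t:|ee_pos|gap|force"
python3 -c "
from h import *
go(.6445,-.0715,.145)"
```

```text
t: 18.85
ee_pos: [0.4623, 0.0931, 0.0906]
tool_rot: [[-0.143, 0.99, 0.0], [0.99, 0.143, -0.0], [-0.0, 0.0, -1.0]]
wrist_force: [-0.4, -0.4, -0.5]
finger_gap: 0.0557
grip_force: 0.0
t: 19.25
ee_pos: [0.4616, 0.0934, 0.0431]
tool_rot: [[-0.143, 0.99, -0.002], [0.99, 0.143, -0.0], [0.0, -0.002, -1.0]]
wrist_force: [-0.5, -0.3, 0.2]
finger_gap: 0.0553
grip_force: 0.0
t: 19.75
ee_pos: [0.4621, 0.0937, 0.0449]
tool_rot: [[-0.144, 0.99, 0.001], [0.99, 0.144, -0.0], [-0.001, 0.001, -1.0]]
wrist_force: [-1.9, -1.8, 6.2]
finger_gap: 0.0266
grip_force: 58.9
t: 20.25
ee_pos: [0.4617, 0.0939, 0.1355]
tool_rot: [[-0.144, 0.99, 0.001], [0.99, 0.144, 0.0], [0.0, 0.001, -1.0]]
wrist_force: [1.2, -0.1, -2.9]
finger_gap: 0.0263
grip_force: 59.4
t 20.25 pos [0.4617 0.0939 0.1355] gap 0.0263 Fz [ 1.2 -0.1 -2.9]
shift units [-9.5   7.86 -0.47] turn units [ 0.01 -0.   -0.  ]
```

```bash
(python3 -m crank '[[[-0.95,0.8,-0.4],[0,0,0]],[[-0.95,0.8,0],[0,0,0]],[[-0.95,0.8,0],[0,0,0]],[[-0.95,0.8,0],[0,0,0]],[[-0.95,0.8,0],[0,0,0]]]'
python3 -m crank '[[[-0.95,0.8,0],[0,0,0]],[[-0.95,0.8,0],[0,0,0]],[[-0.95,0.8,0],[0,0,0]],[[-0.95,0.75,0],[0,0,0]],[[-0.95,0.75,0],[0,0,0]]]'
python3 -m crank '[[[0,0,0],[0,0,0]],[[0,0,0],[0,0,0]],[[0,0,0],[0,0,0]]]') | grep -E "t:|ee_pos|gap|force"
python3 -c "
from h import *
go(.6445,-.072,.056)"
```

```text
t: 20.75
ee_pos: [0.5552, 0.0107, 0.1427]
tool_rot: [[-0.144, 0.99, 0.0], [0.99, 0.144, 0.0], [-0.0, 0.0, -1.0]]
wrist_force: [0.6, 0.0, -4.3]
finger_gap: 0.0262
grip_force: 59.6
t: 21.25
ee_pos: [0.6461, -0.0721, 0.1425]
tool_rot: [[-0.144, 0.99, 0.0], [0.99, 0.144, 0.0], [0.0, 0.0, -1.0]]
wrist_force: [0.6, 0.5, -3.1]
finger_gap: 0.0264
grip_force: 59.6
t: 21.55
ee_pos: [0.6449, -0.0709, 0.1422]
tool_rot: [[-0.144, 0.99, -0.0], [0.99, 0.144, 0.0], [0.0, -0.0, -1.0]]
wrist_force: [-1.2, 0.3, -3.5]
finger_gap: 0.0264
grip_force: 59.8
t 21.55 pos [ 0.6449 -0.0709  0.1422] gap 0.0264 Fz [-1.2  0.3 -3.5]
shift units [-0.05 -0.03  4.31] turn units [-0.01 -0.01 -0.  ]
```

```bash
(python3 -m crank '[[[-0.05,-0.02,0.9],[0,0,0]],[[0,0,1],[0,0,0]],[[0,0,1],[0,0,0]],[[0,0,0.8],[0,0,0]],[[0,0,0.35],[0,0,0]]]'
python3 -m crank '[[[0,0,0.15],[0,0,0]],[[0,0,0.05],[0,0,0]],[[0,0,0.05],[0,0,0]],[[0,0,0],[0,0,0]],[[0,0,0],[0,0,0]]]') | grep -E "t:|ee_pos|gap|force"
python3 -c "
from h import *
go(.6445,-.072,.056)"
```

```text
t: 22.05
ee_pos: [0.6441, -0.0716, 0.0598]
tool_rot: [[-0.145, 0.989, -0.002], [0.989, 0.145, 0.001], [0.001, -0.002, -1.0]]
wrist_force: [0.1, 0.4, -3.9]
finger_gap: 0.0264
grip_force: 59.9
t: 22.55
ee_pos: [0.6456, -0.0724, 0.057]
tool_rot: [[-0.144, 0.99, 0.002], [0.99, 0.144, -0.0], [-0.0, 0.002, -1.0]]
wrist_force: [-2.1, 1.4, 4.9]
finger_gap: 0.0264
grip_force: 60.7
t 22.55 pos [ 0.6456 -0.0724  0.057 ] gap 0.0264 Fz [-2.1  1.4  4.9]
shift units [ 0.03 -0.05  0.05] turn units [ 0.02  0.   -0.  ]
```

```bash
(python3 -m crank '[[[0,0,0],[0,0,0]],[[0,0,0],[0,0,0]],[[0,0,0],[0,0,0]]]' -0.3
python3 -m crank '[[[0,0,-0.4],[0,0,0]],[[0,0,-1],[0,0,0]],[[0,0,-1],[0,0,0]],[[0,0,-1],[0,0,0]],[[0,0,-1],[0,0,0]]]') | grep -E "t:|ee_pos|gap|force"
python3 -c "
from h import *
go(.466,.3185,.19)"
```

```text
t: 22.85
ee_pos: [0.6454, -0.0727, 0.0559]
tool_rot: [[-0.144, 0.99, 0.0], [0.99, 0.144, -0.0], [-0.0, 0.0, -1.0]]
wrist_force: [0.1, 0.0, -0.7]
finger_gap: 0.0551
grip_force: 0.0
t: 23.35
ee_pos: [0.6453, -0.0726, 0.1453]
tool_rot: [[-0.144, 0.99, 0.0], [0.99, 0.144, -0.0], [-0.0, 0.0, -1.0]]
wrist_force: [0.0, -0.6, 1.0]
finger_gap: 0.0551
grip_force: 0.0
t 23.35 pos [ 0.6453 -0.0726  0.1453] gap 0.0551 Fz [ 0.  -0.6  1. ]
shift units [20.64 -6.06 -2.24] turn units [ 0.01  0.   -0.01]
```

```bash
(python3 -m crank '[[[0.98,-0.3,-0.3],[0,0,0]],[[0.98,-0.3,-0.3],[0,0,0]],[[0.98,-0.3,-0.3],[0,0,0]],[[0.98,-0.3,-0.3],[0,0,0]],[[0.98,-0.3,-0.3],[0,0,0]]]'
python3 -m crank '[[[0.98,-0.3,-0.3],[0,0,0]],[[0.98,-0.3,-0.3],[0,0,0]],[[0.98,-0.3,-0.15],[0,0,0]],[[0.98,-0.3,0],[0,0,0]],[[0.98,-0.3,0],[0,0,0]]]'
python3 -m crank '[[[0.98,-0.3,0],[0,0,0]],[[0.98,-0.3,0],[0,0,0]],[[0.98,-0.3,0],[0,0,0]],[[0.98,-0.3,0],[0,0,0]],[[0.98,-0.3,0],[0,0,0]]]'
python3 -m crank '[[[0.98,-0.3,0],[0,0,0]],[[0.98,-0.3,0],[0,0,0]],[[0.98,-0.3,0],[0,0,0]],[[0.98,-0.3,0],[0,0,0]],[[0.98,-0.3,0],[0,0,0]]]'
python3 -m crank '[[[0.98,0,0],[0,0,0]],[[0,0,0],[0,0,0]],[[0,0,0],[0,0,0]]]') | grep -E "t:|ee_pos|gap|force"
python3 -c "
from h import *
go(.466,.3185,.19)
d=vision.get_image('wrist'); cv2.imwrite('pics/w5.png',d['frame'][...,::-1])
f=cv2.cvtColor(d['frame'],cv2.COLOR_RGB2HSV)
m=(abs(f[...,0].astype(int)-109)<14)&(f[...,1]>110)
for c,s in blob(m,amin=300): print(c,s, wcast((s[0]+s[2]/2,s[1]+s[3]/2),.012,d))
d=vision.get_image('top'); cv2.imwrite('pics/t5.png',cv2.resize(d['frame'][130:260,160:400,::-1],None,fx=3.3,fy=3.3,interpolation=cv2.INTER_CUBIC))"
```

```text
t: 23.85
ee_pos: [0.6003, 0.0222, 0.1741]
tool_rot: [[-0.145, 0.989, -0.001], [0.989, 0.145, 0.0], [0.0, -0.001, -1.0]]
wrist_force: [0.8, -1.2, -0.5]
finger_gap: 0.0556
grip_force: 0.0
t: 24.35
ee_pos: [0.5567, 0.1145, 0.1892]
tool_rot: [[-0.144, 0.99, 0.0], [0.99, 0.144, 0.0], [-0.0, 0.0, -1.0]]
wrist_force: [-0.0, 0.9, -0.5]
finger_gap: 0.0553
grip_force: 0.0
t: 24.85
ee_pos: [0.5127, 0.207, 0.1891]
tool_rot: [[-0.144, 0.99, 0.0], [0.99, 0.144, 0.0], [0.0, 0.0, -1.0]]
wrist_force: [-0.6, 0.6, 0.2]
finger_gap: 0.0554
grip_force: 0.0
t: 25.35
ee_pos: [0.4688, 0.2995, 0.1891]
tool_rot: [[-0.144, 0.99, 0.0], [0.99, 0.144, 0.0], [0.0, 0.0, -1.0]]
wrist_force: [-0.3, 0.7, -0.1]
finger_gap: 0.0554
grip_force: 0.0
t: 25.65
ee_pos: [0.4665, 0.318, 0.1889]
tool_rot: [[-0.145, 0.989, -0.0], [0.989, 0.145, -0.0], [-0.0, -0.0, -1.0]]
wrist_force: [-0.0, -0.6, -0.9]
finger_gap: 0.0554
grip_force: 0.0
t 25.65 pos [0.4665 0.318  0.1889] gap 0.0554 Fz [-0.  -0.6 -0.9]
shift units [ 0.03 -0.02 -0.05] turn units [-0.    0.    0.01]
[279.02791554 186.23990364] [ 231  140   97   94 7057] [0.4676 0.323  0.012 ]
[407.53352086 288.90342241] [ 365  273   81   35 2133] [0.6249 0.2255 0.012 ]
```

View pics/t5.png

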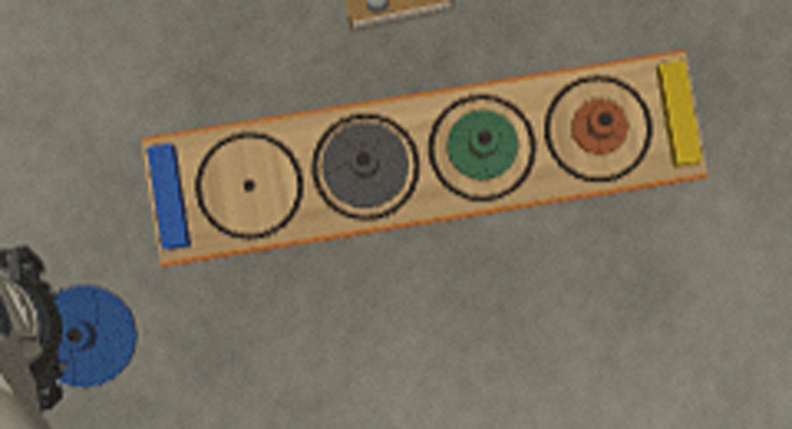

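View pics/w5.png

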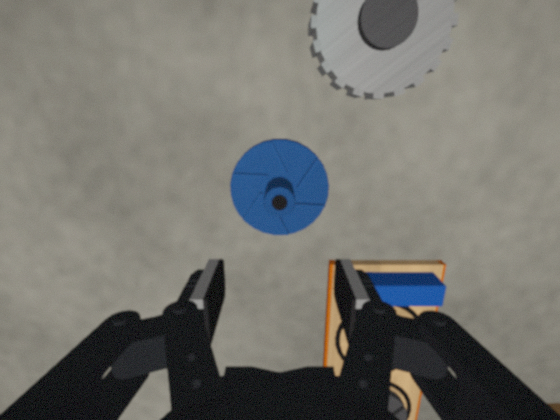

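```bash
(python3 -m crank '[[[0.07,0.05,0.85],[0,0,0]],[[0,0,1],[0,0,0]],[[0,0,1],[0,0,0]],[[0,0,1],[0,0,0]],[[0,0,1],[0,0,0]]]'
python3 -m crank '[[[0,0,1],[0,0,0]],[[0,0,1],[0,0,0]],[[0,0,0.38],[0,0,0]],[[0,0,0],[0,0,0]]]'
python3 -m crank '[[[0,0,0],[0,0,0]],[[0,0,0],[0,0,0]],[[0,0,0],[0,0,0]],[[0,0,0],[0,0,0]],[[0,0,0],[0,0,0]]]' 1
python3 -m crank '[[[0,0,-0.5],[0,0,0]],[[0,0,-1],[0,0,0]],[[0,0,-1],[0,0,0]],[[0,0,-1],[0,0,0]],[[0,0,-1],[0,0,0]]]'
) | grep -E "t:|ee_pos|gap|force"
python3 -c "
from h import *
go(.611,.1565,.145)
d=vision.get_image('top'); f=d['frame']; K=(d['mtx'],d['R'],d['t']); g=cv2.cvtColor(f,cv2.COLOR_RGB2GRAY); hsv=cv2.cvtColor(f,cv2.COLOR_RGB2HSV).astype(int)
for n,(u,v),top in [('dark',(270.2,180.25),(.6267,.0464)),('green',(306,174.4),(.6438,-.068)),('rust',(341,168.7),(.6602,-.182))]:
    a,b=int(u),int(v); r=12 if n!='dark' else 15; sl=(slice(b-r,b+r+1),slice(a-r,a+r+1)); H=hsv[sl]
    m={'green':(abs(H[...,0]-75)<22)&(H[...,1]>80),'rust':(H[...,0]<9)&(H[...,1]>110),'dark':g[sl]<100}[n]
    hull=max(cv2.findContours(m.astype(np.uint8),cv2.RETR_EXTERNAL,cv2.CHAIN_APPROX_NONE)[0],key=cv2.contourArea)
    (x,y),R=cv2.minEnclosingCircle(hull); p=cast((x+a-r,y+b-r),*K,.023); print(n,round(R*3.14,1),'err mm',((p[:2]-np.array(top))*1000).round(1))
"
```

```text
t: 26.25
ee_pos: [0.4682, 0.3182, 0.0913]
tool_rot: [[-0.143, 0.99, 0.0], [0.99, 0.143, -0.0], [-0.0, 0.0, -1.0]]
wrist_force: [-0.0, 0.8, -0.2]
finger_gap: 0.0557
grip_force: 0.0
t: 26.65
ee_pos: [0.4677, 0.3183, 0.0436]
tool_rot: [[-0.143, 0.99, -0.002], [0.99, 0.143, -0.001], [-0.001, -0.002, -1.0]]
wrist_force: [0.1, 0.5, -0.6]
finger_gap: 0.0557
grip_force: 0.0
t: 27.15
ee_pos: [0.4681, 0.3191, 0.0456]
tool_rot: [[-0.144, 0.99, 0.001], [0.99, 0.144, 0.0], [0.0, 0.001, -1.0]]
wrist_force: [-1.6, -1.7, 4.8]
finger_gap: 0.0264
grip_force: 59.1
t: 27.65
ee_pos: [0.4679, 0.319, 0.1357]
tool_rot: [[-0.144, 0.99, -0.0], [0.99, 0.144, -0.0], [-0.0, -0.0, -1.0]]
wrist_force: [0.2, 0.3, -5.6]
finger_gap: 0.0261
grip_force: 59.8
t 27.65 pos [0.4679 0.319  0.1357] gap 0.0261 Fz [ 0.2  0.3 -5.6]
shift units [-9.07  5.91 -0.47] turn units [-0.    0.   -0.01]
dark 51.4 err mm [-1.  -0.7]
green 32.5 err mm [ 1.4 -0.1]
rust 3.5 err mm [-2.3  8.8]
```

```bash
(python3 -m crank '[[[-0.9,0.6,-0.4],[0,0,0]],[[-0.9,0.6,0],[0,0,0]],[[-0.9,0.6,0],[0,0,0]],[[-0.9,0.6,0],[0,0,0]],[[-0.9,0.6,0],[0,0,0]]]'
python3 -m crank '[[[-0.9,0.6,0],[0,0,0]],[[-0.9,0.6,0],[0,0,0]],[[-0.9,0.6,0],[0,0,0]],[[-0.9,0.6,0],[0,0,0]],[[-0.95,0.5,0],[0,0,0]]]'
python3 -m crank '[[[0,0,0],[0,0,0]],[[0,0,0],[0,0,0]],[[0,0,0],[0,0,0]]]') | grep -E "t:|ee_pos|gap|force"
python3 -c "
from h import *
go(.611,.156,.057)"
```

```text
t: 28.2
ee_pos: [0.5407, 0.2379, 0.1421]
tool_rot: [[-0.144, 0.99, -0.0], [0.99, 0.144, -0.0], [-0.0, -0.0, -1.0]]
wrist_force: [0.9, 0.3, -5.6]
finger_gap: 0.0264
grip_force: 60.1
t: 28.7
ee_pos: [0.6116, 0.1561, 0.1421]
tool_rot: [[-0.144, 0.99, -0.0], [0.99, 0.144, -0.0], [0.0, -0.0, -1.0]]
wrist_force: [0.6, -0.5, -5.4]
finger_gap: 0.0264
grip_force: 60.1
t: 29.0
ee_pos: [0.6105, 0.1572, 0.1421]
tool_rot: [[-0.144, 0.99, -0.001], [0.99, 0.144, 0.0], [0.0, -0.001, -1.0]]
wrist_force: [-0.4, -0.1, -5.2]
finger_gap: 0.0263
grip_force: 60.2
t 29.0 pos [0.6105 0.1572 0.1421] gap 0.0263 Fz [-0.4 -0.1 -5.2]
shift units [-0.06  0.02  4.26] turn units [-0.01 -0.   -0.  ]
```

```bash
(python3 -m crank '[[[-0.03,0,0.9],[0,0,0]],[[0,0,1],[0,0,0]],[[0,0,1],[0,0,0]],[[0,0,0.8],[0,0,0]],[[0,0,0.35],[0,0,0]]]'
python3 -m crank '[[[0,0,0.1],[0,0,0]],[[0,0,0.05],[0,0,0]],[[0,0,0.05],[0,0,0]],[[0,0,0],[0,0,0]],[[0,0,0],[0,0,0]]]') | grep -E "t:|ee_pos|gap|force"
python3 -c "
from h import *
go(.611,.1565,.056)"
```

```text
t: 29.5
ee_pos: [0.6098, 0.157, 0.0598]
tool_rot: [[-0.145, 0.989, -0.002], [0.989, 0.145, -0.0], [0.0, -0.002, -1.0]]
wrist_force: [-0.3, 0.2, -5.3]
finger_gap: 0.0262
grip_force: 60.3
t: 30.0
ee_pos: [0.6112, 0.1563, 0.0578]
tool_rot: [[-0.144, 0.99, 0.001], [0.99, 0.144, 0.0], [-0.0, 0.001, -1.0]]
wrist_force: [0.1, 0.1, -4.8]
finger_gap: 0.0268
grip_force: 60.3
t 30.0 pos [0.6112 0.1563 0.0578] gap 0.0268 Fz [ 0.1  0.1 -4.8]
shift units [ 0.01 -0.01  0.09] turn units [ 0.01  0.   -0.01]
```

Lower to contact, release, lift, then back away off the board toward the robot for a clear top view.

```bash
(python3 -m crank '[[[0,0,0.05],[0,0,0]],[[0,0,0.05],[0,0,0]],[[0,0,0],[0,0,0]],[[0,0,0],[0,0,0]]]'
python3 -m crank '[[[0,0,0],[0,0,0]],[[0,0,0],[0,0,0]],[[0,0,0],[0,0,0]]]' -0.3
python3 -m crank '[[[0,0,-0.4],[0,0,0]],[[0,0,-1],[0,0,0]],[[0,0,-1],[0,0,0]],[[0,0,-1],[0,0,0]],[[0,0,-1],[0,0,0]]]'
python3 -m crank '[[[0.9,-0.7,-1],[0,0,0]],[[0.9,-0.7,-1],[0,0,0]],[[0.9,-0.7,0],[0,0,0]],[[0.9,-0.7,0],[0,0,0]],[[0.9,-0.7,0],[0,0,0]]]'
python3 -m crank '[[[0.9,-0.7,0],[0,0,0]],[[0.9,-0.7,0],[0,0,0]],[[0.9,-0.7,0],[0,0,0]],[[0,0,0],[0,0,0]],[[0,0,0],[0,0,0]]]') | grep -E "t:|ee_pos|gap|force"
cat > chk.py <<'E'
from h import *
d=vision.get_image('top'); f=d['frame']; K=(d['mtx'],d['R'],d['t'])
S=8; F=cv2.resize(f,None,fx=S,fy=S,interpolation=cv2.INTER_CUBIC); g=cv2.cvtColor(F,cv2.COLOR_RGB2GRAY).astype(int); h=cv2.cvtColor(F,cv2.COLOR_RGB2HSV).astype(int)
for n,(u,v),top,rad in [('blue',(235,185.4),(.6104,.1601),17.5),('dark',(270.2,179.7),(.6267,.0464),14.6),('green',(306,174.),(.6438,-.068),13),('rust',(341,168.3),(.6602,-.182),13)]:
    H=h; m={'blue':(abs(H[...,0]-109)<14)&(H[...,1]>100),'green':(abs(H[...,0]-75)<25)&(H[...,1]>70),'rust':(H[...,0]<11)&(H[...,1]>115)|(g<60),'dark':g<110}[n]
    yy,xx=np.mgrid[:m.shape[0],:m.shape[1]]; m=m&(np.hypot(xx-S*u,yy-S*v)<S*rad)
    c=max(cv2.findContours(m.astype(np.uint8),cv2.RETR_EXTERNAL,cv2.CHAIN_APPROX_NONE)[0],key=cv2.contourArea)
    e=cv2.fitEllipse(cv2.convexHull(c)); p=cast((e[0][0]/S-.44,e[0][1]/S-.44),*K,.024)
    print(n,'diam',np.round(np.array(e[1])/S*3.1,1),'err mm',((p[:2]-np.array(top))*1000).round(1))
cv2.imwrite('pics/fin.png',cv2.resize(f[120:260,150:460,::-1],None,fx=2.5,fy=2.5,interpolation=cv2.INTER_CUBIC))
E
python3 chk.py
```

```text
t: 30.4
ee_pos: [0.6113, 0.1564, 0.0576]
tool_rot: [[-0.144, 0.99, 0.002], [0.99, 0.144, 0.0], [-0.0, 0.002, -1.0]]
wrist_force: [-5.7, -1.7, 12.3]
finger_gap: 0.0265
grip_force: 62.2
t: 30.7
ee_pos: [0.6112, 0.1563, 0.0555]
tool_rot: [[-0.144, 0.99, 0.001], [0.99, 0.144, 0.0], [0.0, 0.001, -1.0]]
wrist_force: [-0.9, 0.3, -0.4]
finger_gap: 0.0556
grip_force: 0.0
t: 31.2
ee_pos: [0.611, 0.1563, 0.1446]
tool_rot: [[-0.144, 0.99, 0.0], [0.99, 0.144, 0.0], [0.0, 0.0, -1.0]]
wrist_force: [0.6, 0.2, -0.2]
finger_gap: 0.0555
grip_force: 0.0
t: 31.7
ee_pos: [0.5282, 0.2359, 0.1841]
tool_rot: [[-0.144, 0.99, 0.001], [0.99, 0.144, 0.0], [0.0, 0.001, -1.0]]
wrist_force: [-0.3, -0.5, -0.1]
finger_gap: 0.0555
grip_force: 0.0
t: 32.2
ee_pos: [0.4795, 0.283, 0.1838]
tool_rot: [[-0.145, 0.989, 0.001], [0.989, 0.145, 0.0], [0.0, 0.001, -1.0]]
wrist_force: [0.1, -0.0, -0.3]
finger_gap: 0.0556
grip_force: 0.0
blue diam [95.8 97.4] err mm [-0.7 -1. ]
dark diam [87.4 89.5] err mm [3.1 1.9]
green diam [63.5 65.4] err mm [ 1.4 -0.2]
rust diam [46.4 49.6] err mm [-0.8  1.4]
```

View pics/fin.png

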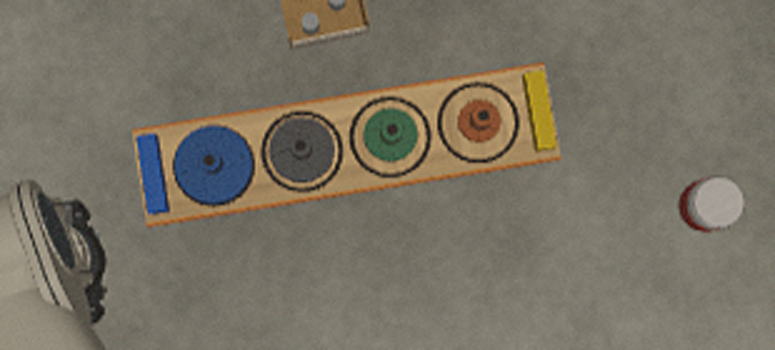

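The final top view shows blue, dark, green and rust from the blue stop to the yellow stop. All lie flat within about 2 mm of their ring centres, and the tin is where it was.

```bash
python3 -c "
from station import job
print(job.sign_off())"
```

```text
the job is handed in; nothing more can be done
None
```

I handed the job in at about 32 s: all four impellers lie flat, hubs up, from rust at the yellow stop through green and dark to blue at the blue stop. Rust, green and blue measured within about 1.5 mm of their ring centres. Dark's final measurement (3–4 mm off) was unreliable, but in the pictures it looks centred to within 1–2 mm. The tin looks unmoved.

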